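# Release the heel clamp of a shoe jig with the long rod

## Task

Free the finished shoe's heel clamp: take the long slender rod from the wooden tool stand, put its foot into the slot behind the shoe's heel on the green jig, and, keeping hold of it, push the hidden latch tab inside fully down. Then let go and leave the rod standing in that slot (it may lean) as the sign that the clamp is open.

Things in the scene. Friction and masses are not known exactly. Their poses are not given: they have to be found in the camera images.
- rod_head (a point): Centre of the round black handle (25 mm across, 45 mm tall) of the release rod, the longest of three upright tools in a row in the wooden stand (240 x 60 x 40 mm, holes 78 mm apart, any order). Below the handle: a steel shank 12 mm across, 105 mm long. It stands in a loose hole 30 mm deep; handle 115 to 160 mm above the table. z: up the rod. The other tools stand at most 100 mm high.
- rod_foot (a point): Middle of the flat lower end of the same rod, 127.5 mm below rod_head along the rod; the foot has a small step, 9 mm across. The rod weighs about 0.13 kg. The other two tools in the stand are too short to press the tab or too thick for the slot.
- slot_mouth (a point): Centre of the slot's mouth in the top of the fixed green jig (110 x 475 mm, 70 mm high) that carries a black shoe: the slot behind the HEEL (the one before the toe is blind). Opening 26 mm along x, 40 mm along y, straight walls, z up. -y points to the shoe; its heel begins 87 mm away and rises about 100 mm over the jig. A rubber heel pad, 45 mm high, starts some 50 mm away.
- latch_tab (a joint): Hidden latch tab, a flat plate filling the slot 38 mm below its mouth. In m: 0 up (shut), 0.015 fully down, at its stop. Takes about 11 N, slides straight down, stays where left; the heel pad meanwhile draws back from the shoe by up to 12 mm. Fully down, the rod's foot is 53 mm below the mouth and the underside of its handle 52 mm above it.

How it is judged:
On the way, in this order (a step that is already met when the one before it is completed fails the run):
1. the rod's foot is in the slot behind the heel while the tab is still up (x of rod_foot in the frame of slot_mouth between -0.02 and 0.02 m and y of rod_foot in the frame of slot_mouth between -0.025 and 0.025 m and z of rod_foot in the frame of slot_mouth below -0.006 m and value of joint latch_tab below 0.005 m), for 0.03 s.
2. with the rod in the slot and still in the gripper, the tab is pushed down (x of rod_foot in the frame of slot_mouth between -0.02 and 0.02 m and y of rod_foot in the frame of slot_mouth between -0.025 and 0.025 m and z of rod_foot in the frame of slot_mouth below -0.042 m and value of joint latch_tab above 0.011 m and distance between the grasp point and rod_head below 0.05 m), for 0.1 s.
At the end, for the whole second after the job is handed in: The latch tab is pushed at least 11 mm of its 15 mm down and stays there, and the rod, let go, stands or leans in the slot behind the heel with its foot at least 42 mm below the slot's mouth (x of rod_foot in the frame of slot_mouth between -0.02 and 0.02 m and y of rod_foot in the frame of slot_mouth between -0.025 and 0.025 m and z of rod_foot in the frame of slot_mouth below -0.042 m and value of joint latch_tab above 0.011 m); the robot touches nothing.
It also fails if it takes over 35 s, if anything falls off the work surface, if the arm or the gripper's body presses on something with over 40 N, if the wrist force passes 120 N, or if a joint passes its speed limit or range.

## Robot

A 7-joint arm with a two-finger parallel gripper is mounted at the origin on the work surface. World frame = base frame: x ahead of the robot, y to its left, z up, the work surface at z = 0. Lengths are in m, angles in rad, forces in N, time in s.
With the tool pointing down it reaches from about 0.425 to 1.025 m from the base axis. Payload 9.4 kg.
Tool frame: the origin (TCP) lies midway between the tips of the shut fingers; the grasp point (between the pads) lies behind it (bot.hold_point_z is the z of the grasp point in the tool frame, in m); z points along the fingers, y is the line along which they close (so a half turn about z gives the same grasp; the last joint's range is limited). The gripper opens to 85 mm and grips with 20 to 120 N. Pads are 22 mm wide; open, the fingers measure 114 mm over their backs; the gripper's body (76 mm by 85 mm) begins 54 mm behind the grasp point. The pads swing forward as they close: fully open they stand 13 mm farther back than shut.
Start: joints at [1.253, 0.599, -0.003, 1.599, 0.002, 0.943, -0.08], TCP at [0.173, -0.704, 0.231] pointing down, gripper open.
Joint ranges: [-2.57, 2.57], [-0.35, 1.97], [-1.29, 1.29], [0.11, 2.56], [-1.05, 4.19], [0.11, 1.86], [-2.63, 2.63]. Speed limits (rad/s): [2.22, 2.22, 3.01, 3.01, 3.14, 3.14, 3.14].

## Interface

Orientations are given as a unit quaternion [w, x, y, z].
In Python, from bench import bot gives the robot as it stands. The module is installed in compiled form; this text tells all that it offers.
- The arm moves only by the tool drive_tool, never from a script. Its argument "series" is one flat list of numbers, 5 for each row, row after row: the shift along the tool's x, y, z in mm, then the turn about the tool's z in rad, then the closure, from -1 (fully open) to 1 (shut). In form: [x, y, z, twist, fingers, x, y, z, twist, fingers, ...]. A call has 1 to 10 rows; each row shifts and turns the commanded pose from where the row before left it, along the tool's axes as they then stand; what a row does not reach is not made up. A row lasts 1/8 s, in which the tool goes at most 62.5 mm and 10.7 degrees, less where a joint would pass 70% of its speed; a pose out of reach is approached as far as the arm can. A call with a gripper value outside its range is refused whole. The fingers move at their own pace and stop on an object; "grip_force" is the grip in N (left out, the last holds). Time passes only in rows, so rows that do not move let the fingers close. It gives the time, the measured TCP pose, the force, the opening and the grip force at its end, in the units of the state.
- bot.state(): the state, without advancing time (a new reading comes with each control period).
- bot.snapshot(name): name is "side" or "top"; returns (picture, depth): 400x640x3 uint8, red, green, blue; 400x640 float32, m along the optical axis (not along the pixel's ray), 0 where there is no reading.
- bot.camera_model(name): a dict with "K" (3x3 intrinsics, pixels), "extrinsics" (4x4, takes a point from world to camera coordinates). Camera axes: x right, y down, z forward; pixel columns grow to the right and rows downward; lengths in m; the calibration is good to about 2 mm. A picture is of the moment at which its call begins. camera_model takes no time and is no camera call.
- bot.finish_job(): hands the job in; it is judged then, once.
The state is a dict: "clock": time; "joints": joint angles; "qd": joint speeds; "joint_efforts": joint torques, N m; "eef_pos": TCP position; "tool_rot": TCP orientation; "ft_force": force on the tool from outside, world axes, zero at the start; "ft_torque": the same for the moment, N m; "finger_gap": finger opening in m; "grasp_force": force on a finger pad.
Only numpy, scipy, OpenCV 4.12 (cv2) and the standard library are available. Lean on these libraries where they do the work, as an engineer would, in place of code of your own. Each camera call takes 0.05 s, during which the arm holds its last target. There are 200 camera calls.

## Working session

There is one attempt and no reset: what is moved stays moved. The work goes in short steps, Python scripts to look and compute and a tool call to move; the robot and the scene stay as the last step left them, time stands still between calls to the robot, and variables do not carry over. Pictures are saved under pics/ and viewed, at most 10 in all, crops included, and the job is handed in when it is done.

Besides the shell and the picture viewer there is one more tool, called after "Emit:" as name(argument=value, ...) on one line, values as JSON. drive_tool: Moves the arm, as the interface text tells. Its arguments: {"type":"object","properties":{"series":{"type":"array","items":{"type":"number"}},"grip_force":{"type":"number"}},"required":["series"]}

```bash
mkdir -p pics
cat > h.py <<'E'
import numpy as np, cv2
from bench import bot
def snap(n,f):
    p,d=bot.snapshot(n); cv2.imwrite(f'pics/{f}.png',p[:,:,::-1]); np.save(f'pics/{f}.npy',d); return p,d
def world(n,d):
    c=bot.camera_model(n);K=c['K'];E=np.linalg.inv(c['extrinsics'])
    v,u=np.mgrid[0:d.shape[0],0:d.shape[1]]
    P=np.stack([(u-K[0,2])/K[0,0]*d,(v-K[1,2])/K[1,1]*d,d],-1)
    return P@E[:3,:3].T+E[:3,3]
E
python3 - <<'E'
from h import *
for n in('side','top'):
    snap(n,n+'0'); c=bot.camera_model(n); print(n,np.round(c['K'],1).tolist(),np.round(np.linalg.inv(c['extrinsics']),3).tolist())
s=bot.state();print(s,bot.hold_point_z)
E
```

```text
side [[375.1, 0.0, 317.7], [0.0, 375.1, 198.9], [0.0, 0.0, 1.0]] [[-0.962, -0.207, 0.179, 0.447], [-0.274, 0.741, -0.614, 0.586], [-0.005, -0.639, -0.769, 0.599], [0.0, 0.0, 0.0, 1.0]]
top [[503.0, 0.0, 310.8], [0.0, 503.0, 194.4], [0.0, 0.0, 1.0]] [[-0.005, -0.992, 0.128, 0.442], [-1.0, 0.003, -0.01, 0.195], [0.009, -0.128, -0.992, 0.949], [0.0, 0.0, 0.0, 1.0]]
{'clock': 0.1, 'joints': array([ 1.25329147,  0.60007807, -0.00256862,  1.60004687,  0.00182469,
        0.94288522, -0.07981791]), 'qd': array([ 7.76109880e-05, -2.06000077e-03,  5.18470182e-04, -9.07944212e-04,
        3.91075730e-04,  7.65182736e-04, -1.03593033e-03]), 'joint_efforts': array([ 5.55283405e-03, -7.77984953e+01,  1.56988598e+00, -2.58622777e+01,
        1.26969733e-02,  5.46769050e-03,  5.09393624e-05]), 'eef_pos': array([ 0.17279897, -0.70367743,  0.23048022]), 'tool_rot': array([-6.91014536e-04,  9.92755569e-01,  1.20149401e-01, -1.52815409e-04]), 'ft_force': array([ 0.27750574,  0.01495517, -0.04305784]), 'ft_torque': array([-0.00750279,  0.01946015,  0.0116466 ]), 'grasp_force': 0.0, 'finger_gap': 0.08497763175117916} -0.0187
```

View pics/side0.png

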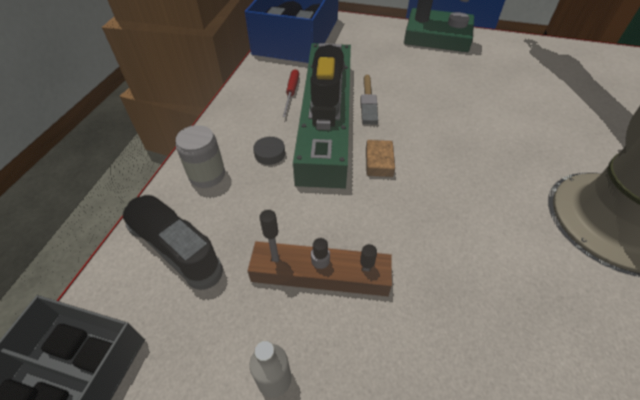

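View pics/top0.png

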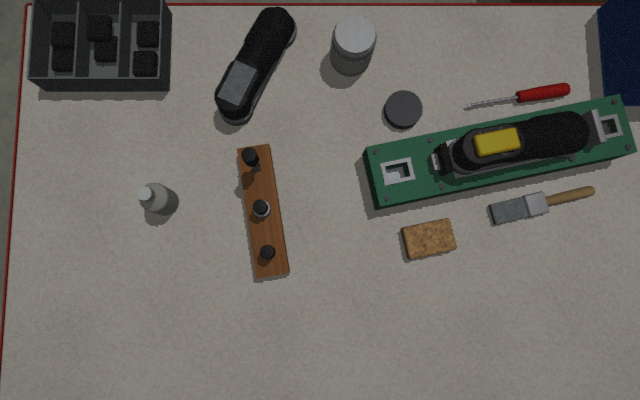

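The side view shows the long rod at the left of the stand (handle 268,220), and the heel slot at (320,149). In the top view the rod head is at (250,157), the slot at (398,171), and the shoe lies to the right of it.

```bash
python3 - <<'E'
from h import *
ds={n:np.load(f'pics/{n}0.npy') for n in('side','top')}
W={n:world(n,d) for n,d in ds.items()}
I={n:cv2.imread(f'pics/{n}0.png') for n in ds}
# rod head: points z>.11 near
for n,(u,v) in dict(side=(268,220),top=(250,157)).items():
    w=W[n][v-30:v+50,u-30:u+30].reshape(-1,3); d=ds[n][v-30:v+50,u-30:u+30].ravel()
    m=(d>0)&(w[:,2]>.112)&(w[:,2]<.2); p=w[m]; print(n,m.sum(),p.min(0).round(4),p.max(0).round(4),p.mean(0).round(4))
    for lo in (.105,.12,.135,.15,.157):
        q=w[(d>0)&(w[:,2]>lo)&(w[:,2]<lo+.012)]
        if len(q): print('  ',lo,len(q),q.min(0).round(4),q.max(0).round(4),q.mean(0).round(4))
    q=w[(d>0)&(w[:,2]>.05)&(w[:,2]<.105)]; print('  shank',len(q),q.mean(0).round(4) if len(q) else '')
# stand & jig by plane
for n in ds:
    h=cv2.cvtColor(I[n],cv2.COLOR_BGR2HSV)
    g=(h[...,0]>55)&(h[...,0]<90)&(h[...,1]>90)&(abs(W[n][...,2]-.07)<.008)
    if n=='top': p=W[n][g][:,:2]; r=cv2.minAreaRect((p*1000).astype(np.float32)); print('jig',r,np.median(W[n][g][:,2]))
    # slot: region patch grid z
    if n=='top':
        g2=W[n][160:184:2,380:418:2,2]; print((g2*1000).astype(int))
        b=h[155:190,375:422,1]; print(b[::3,::2])
w=W['top'][140:280,235:292].reshape(-1,3); p=w[abs(w[:,2]-.04)<.006]; print('stand',cv2.minAreaRect((p[:,:2]*1000).astype(np.float32)),np.median(p[:,2]))
E
python3 -c "
import cv2
a=cv2.imread('pics/top0.png')[135:205,365:465];b=cv2.imread('pics/side0.png')[115:185,280:380]
cv2.imwrite('pics/slot.png',cv2.resize(cv2.vconcat([a,b]),None,fx=4,fy=4,interpolation=2))"
```

```text
side 441 [0.5997 0.2734 0.1153] [0.6239 0.2981 0.163 ] [0.6094 0.2906 0.1476]
   0.105 6 [0.6036 0.2882 0.1053] [0.6114 0.2951 0.116 ] [0.6078 0.291  0.1094]
   0.12 75 [0.5999 0.2825 0.12  ] [0.6219 0.2977 0.1319] [0.608  0.2938 0.126 ]
   0.135 78 [0.5999 0.2831 0.1355] [0.6224 0.2979 0.147 ] [0.6081 0.2936 0.1412]
   0.15 223 [0.5998 0.2734 0.1501] [0.6239 0.2981 0.162 ] [0.6107 0.288  0.1591]
   0.157 190 [0.6002 0.2734 0.1572] [0.6239 0.2977 0.163 ] [0.6116 0.2867 0.1606]
  shank 131 [0.6103 0.2891 0.0782]
top 260 [0.5968 0.2742 0.1165] [0.6216 0.2983 0.1627] [0.6065 0.2852 0.1529]
   0.105 1 [0.6066 0.2749 0.1165] [0.6066 0.2749 0.1165] [0.6066 0.2749 0.1165]
   0.12 23 [0.5969 0.2745 0.12  ] [0.611  0.2949 0.1314] [0.6008 0.2822 0.1258]
   0.135 22 [0.5968 0.2743 0.135 ] [0.6129 0.292  0.147 ] [0.6015 0.2807 0.1405]
   0.15 197 [0.5969 0.2742 0.15  ] [0.6216 0.2983 0.162 ] [0.6082 0.2862 0.1589]
   0.157 174 [0.5969 0.2742 0.1571] [0.6213 0.2983 0.1627] [0.6088 0.2863 0.1597]
  shank 128 [0.5518 0.2748 0.0872]
jig ((693.804443359375, 132.9134521484375), (1064.6802978515625, 28
[... 1667 characters left out ...]
 9  14  12  14  11   7   3   8  85  94  22
    9   7 124 112 110 118]
 [111 106 115 128   9   5  11  12  12  12  12  13  12   7   3  25  21  11
    7   4  50 110 119 121]
 [124 111 118 112  48   5   4  11  11   9  11   8   9   9   7   7   5   4
    6  29  78 113 115 113]
 [120 128 124 121 121   8   6   8   9   9   8   8  37  79 124 116 116 120
  128 112 111 107 109 128]
 [120 115 117 119 108  48  76 126 121 115 114 114 116 121 109 119 118 121
  119 108 109 124 123 113]
 [130 118 117 129 107 115 113 110 101 118 109 110 120 123 113 104 112 109
  112 121 107 119 112 118]]
stand ((532.483154296875, 274.5738525390625), (240.3019256591797, 60.35663986206055), 9.084426879882812) 0.03966291790484039
```

View pics/slot.png

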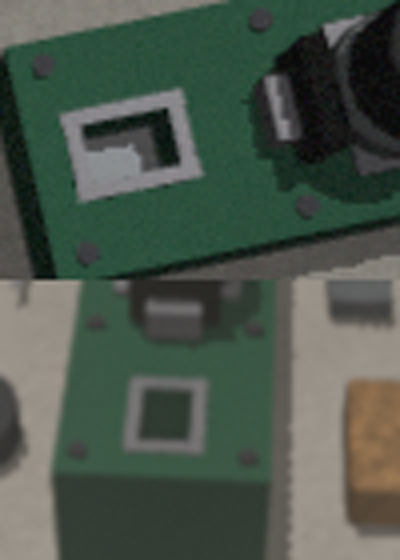

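Run:
```python
from h import *
def ray(n,u,v,z=.07):
    c=bot.camera_model(n);E=np.linalg.inv(c['extrinsics']);d=E[:3,:3]@np.linalg.solve(c['K'],[u,v,1.]);o=E[:3,3];return (o+d*(z-o[2])/d[2])[:2]
T=[(60,115),(185,88),(203,175),(78,202)];S=[(130,377),(208,377),(205,453),(122,453)]
t=np.array([ray('top',365+(a+.5)/4-.5,135+(b+.5)/4-.5) for a,b in T]);s=np.array([ray('side',280+(a+.5)/4-.5,115+(b-280+.5)/4-.5) for a,b in S])
for q in (t,s):
    print(q.mean(0).round(4),[np.linalg.norm(q[i]-q[i-1]).round(4) for i in range(4)],[np.degrees(np.arctan2(*(q[i]-q[i-1])[::-1])).round(1) for i in range(4)])
# jig top edges direction by segmentation
d=np.load('pics/top0.npy');W=world('top',d);I=cv2.cvtColor(cv2.imread('pics/top0.png'),cv2.COLOR_BGR2HSV)
m=(abs(W[...,2]-.07)<.006)&(I[...,1]>60)&(W[...,0]>.4);m[:, :360]=0;m[:90]=0;m[215:]=0
r=cv2.minAreaRect((W[m][:,:2]*1000).astype(np.float32));print(r)
s=bot.state();w,x,y,z=s['tool_rot'];from scipy.spatial.transform import Rotation as R
print(R.from_quat([x,y,z,w]).as_matrix().round(4))
```

```text
[0.5973 0.0318] [np.float64(0.0398), np.float64(0.0573), np.float64(0.0399), np.float64(0.057)] [np.float64(10.3), np.float64(-77.8), np.float64(-170.2), np.float64(102.1)]
[0.6004 0.0304] [np.float64(0.0576), np.float64(0.0412), np.float64(0.0575), np.float64(0.0419)] [np.float64(-77.6), np.float64(-164.4), np.float64(103.0), np.float64(15.6)]
((640.5958862304688, -173.16500854492188), (115.02809143066406, 512.7859497070312), 12.490959167480469)
[[ 9.711e-01  2.386e-01 -5.000e-04]
 [ 2.386e-01 -9.711e-01  1.300e-03]
 [-1.000e-04 -1.400e-03 -1.000e+00]]
```

```bash
cat > plan.py <<'E'
import numpy as np
from bench import bot
from scipy.spatial.transform import Rotation as R
def plan(pts,tw=None,F=-1):
    s=bot.state();w,x,y,z=s['tool_rot'];r=R.from_quat([x,y,z,w]);p=s['eef_pos'].copy();o=[]
    for i,q in enumerate(pts):
        t=tw[i] if tw else 0
        d=np.round(r.inv().apply(np.array(q)-p)*1000); p=p+r.apply(d/1000); r=r*R.from_rotvec([0,0,t])
        o+=[*map(int,d),t,F]
        if i%10==9: o.append('|')
    print(*o,sep=',')
E
python3 - <<'E'
from plan import *
from scipy.interpolate import interp1d
W=np.array([[.173,-.704,.2305],[.40,-.35,.235],[.56,0,.235],[.6105,.286,.225]])
L=np.r_[0,np.cumsum(np.linalg.norm(np.diff(W,axis=0),axis=1))];print(L)
f=interp1d(L,W.T); plan(f(np.linspace(0,L[-1],21)[1:]).T,[-.172]*9+[0]*11)
E
```

```text
[0.         0.4205535  0.80539113 1.0959875 ]
40,-37,-1,-0.172,-1,46,-31,0,-0.172,-1,50,-22,-1,-0.172,-1,53,-13,0,-0.172,-1,55,-4,-1,-0.172,-1,54,5,0,-0.172,-1,53,15,-1,-0.172,-1,50,21,0,-0.172,-1,49,25,0,-0.172,-1,44,33,0,0,-1,|,43,33,0,0,-1,44,33,0,0,-1,44,33,0,0,-1,44,33,0,0,-1,45,30,1,0,-1,51,21,2,0,-1,51,21,2,0,-1,50,21,2,0,-1,51,21,2,0,-1,50,21,2,0,-1,|
```

Emit:
drive_tool(series=[40,-37,-1,-0.172,-1,46,-31,0,-0.172,-1,50,-22,-1,-0.172,-1,53,-13,0,-0.172,-1,55,-4,-1,-0.172,-1,54,5,0,-0.172,-1,53,15,-1,-0.172,-1,50,21,0,-0.172,-1,49,25,0,-0.172,-1,44,33,0,0,-1], grip_force=60)

```text
clock: 1.35
eef_pos: [0.4532, -0.2327, 0.2351]
tool_rot: [-0.0, 0.625, 0.78, 0.0]
ft_force: [1.1, 0.5, -0.3]
finger_gap: 0.0856
grasp_force: 0.0
```

Emit:
drive_tool(series=[43,33,0,0,-1,44,33,0,0,-1,44,33,0,0,-1,44,33,0,0,-1,45,30,1,0,-1,51,21,2,0,-1,51,21,2,0,-1,50,21,2,0,-1,51,21,2,0,-1,50,21,2,0,-1])

```text
clock: 2.6
eef_pos: [0.6113, 0.2869, 0.2238]
tool_rot: [-0.0, 0.626, 0.78, -0.0]
ft_force: [1.2, 0.3, 0.1]
finger_gap: 0.0855
grasp_force: 0.0
```

Emit:
drive_tool(series=[0,0,40,0,-1,0,0,40,0,-1,0,0,26,0,-1,0,0,0,0,-1,0,0,0,0,1,0,0,0,0,1,0,0,0,0,1,0,0,0,0,1,0,0,0,0,1,0,0,0,0,1], grip_force=70)

```text
clock: 3.85
eef_pos: [0.6115, 0.2856, 0.1193]
tool_rot: [0.0, 0.626, 0.78, 0.001]
ft_force: [-0.8, 0.3, 5.9]
finger_gap: 0.0236
grasp_force: 68.2
```

Emit:
drive_tool(series=[0,0,-20,0,1,0,0,-35,0,1,0,0,-45,0,1,0,0,0,0,1])

```text
clock: 4.35
eef_pos: [0.6127, 0.2866, 0.2232]
tool_rot: [0.001, 0.626, 0.78, 0.003]
ft_force: [-0.9, 0.6, -2.1]
finger_gap: 0.0235
grasp_force: 69.2
```

Run:
```python
from h import *
from plan import *
p,d=snap('side','side1');snap('top','top1')
s=bot.state();print(s['finger_gap'],s['grasp_force'],s['eef_pos'],s['ft_force'])
cv2.imwrite('pics/c1.png',cv2.resize(p[60:280,160:400,::-1],None,fx=2.5,fy=2.5))
W=world('side',d)
m=(d>0)&(abs(W[...,0]-.611)<.03)&(abs(W[...,1]-.287)<.03)
for lo in np.arange(.09,.25,.012):
    q=W[m&(W[...,2]>lo)&(W[...,2]<lo+.012)]
    if len(q): print(lo.round(3),len(q),q.min(0).round(4),q.max(0).round(4),q.mean(0).round(4))
```

```text
0.023365663276989784 69.23930168151855 [0.61119506 0.28510528 0.21924104] [-0.07264696  0.6024819  -2.01695215]
0.114 23 [0.6082 0.2862 0.1144] [0.6179 0.2932 0.1257] [0.6121 0.2907 0.1208]
0.126 37 [0.6084 0.2829 0.1268] [0.6188 0.2931 0.1375] [0.6121 0.2905 0.1319]
0.138 36 [0.608  0.2876 0.1384] [0.618  0.2931 0.1499] [0.6122 0.2911 0.1443]
0.15 41 [0.6079 0.2829 0.15  ] [0.6186 0.2927 0.162 ] [0.6119 0.2904 0.1559]
0.162 41 [0.6083 0.2848 0.1622] [0.6187 0.2935 0.1737] [0.6121 0.2906 0.1679]
0.174 45 [0.6079 0.2849 0.1742] [0.619  0.2927 0.186 ] [0.6117 0.2904 0.18  ]
0.186 48 [0.6079 0.2852 0.1864] [0.6186 0.293  0.1977] [0.6119 0.2905 0.1923]
0.198 47 [0.6078 0.2842 0.1981] [0.6184 0.2927 0.2096] [0.6119 0.2905 0.2042]
0.21 16 [0.6067 0.288  0.2102] [0.6159 0.2981 0.2218] [0.6109 0.2938 0.2154]
0.222 161 [0.5893 0.287  0.2221] [0.6356 0.3006 0.234 ] [0.6107 0.2957 0.229 ]
0.234 248 [0.5877 0.2743 0.234 ] [0.6376 0.3011 0.246 ] [0.61   0.2944 0.2401]
0.246 263 [0.5878 0.2759 0.246 ] [0.6372 0.3008 0.2579] [0.6102 0.2944 0.2519]
```

View pics/c1.png

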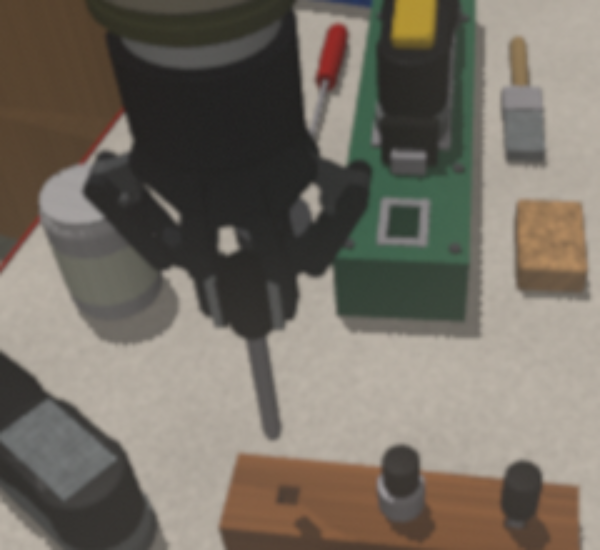

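The rod is held upright (foot at about (272,430) in the crop), and the slot is clear at (404,222).

Run:
```python
from plan import *
a=bot.state()['eef_pos'];b=np.array([.599,.030,a[2]])
plan([a+(b-a)*k/6 for k in range(1,7)],F=1)
```

```text
-41,-11,0,0,1,-41,-11,0,0,1,-41,-12,0,0,1,-41,-11,0,0,1,-41,-11,0,0,1,-41,-11,0,0,1
```

Emit:
drive_tool(series=[-41,-11,0,0,1,-41,-11,0,0,1,-41,-12,0,0,1,-41,-11,0,0,1,-41,-11,0,0,1,-41,-11,0,0,1,0,0,0,0,1,0,0,20,0,1,0,0,10,0,1,0,0,0,0,1])

```text
clock: 5.7
eef_pos: [0.5983, 0.0313, 0.1871]
tool_rot: [-0.001, 0.626, 0.78, -0.001]
ft_force: [-0.4, 0.6, -2.0]
finger_gap: 0.0231
grasp_force: 69.2
```

Run:
```python
from h import *
p,d=snap('side','side2')
s=bot.state();print(s['finger_gap'],s['grasp_force'],s['eef_pos'],s['ft_force'])
cv2.imwrite('pics/c2.png',cv2.resize(p[60:200,240:400,::-1],None,fx=4,fy=4))
W=world('side',d)
m=(d>0)&(abs(W[...,0]-.6)<.03)&(abs(W[...,1]-.03)<.03)
for lo in np.arange(.07,.2,.012):
    q=W[m&(W[...,2]>lo)&(W[...,2]<lo+.012)]
    if len(q): print(lo.round(3),len(q),q.min(0).round(4),q.max(0).round(4),q.mean(0).round(4))
```

```text
0.023448953675306906 69.2134165763855 [0.59875392 0.03134308 0.18786362] [-0.64518382  0.70673165 -1.15294186]
0.07 374 [5.7e-01 1.0e-04 7.0e-02] [0.6298 0.0599 0.0796] [0.5983 0.0319 0.0717]
0.082 26 [0.5933 0.0319 0.0824] [0.6042 0.0381 0.0934] [0.5985 0.0352 0.0887]
0.094 26 [0.5937 0.0323 0.0944] [0.6043 0.0378 0.1044] [0.5988 0.0349 0.0999]
0.106 29 [0.5934 0.032  0.1069] [0.6041 0.0388 0.1178] [0.5984 0.0356 0.1124]
0.118 27 [0.5938 0.0303 0.1185] [0.6038 0.0385 0.1292] [0.5983 0.0353 0.1239]
0.13 31 [0.5941 0.032  0.13  ] [0.6039 0.0376 0.1417] [0.5986 0.0353 0.1358]
0.142 30 [0.5938 0.032  0.1428] [0.6036 0.0376 0.1533] [0.5983 0.0356 0.1482]
0.154 30 [0.5942 0.0329 0.155 ] [0.6037 0.0383 0.1652] [0.5985 0.0356 0.1598]
0.166 33 [0.5943 0.032  0.1662] [0.6039 0.0379 0.1776] [0.5986 0.0358 0.1718]
0.178 35 [0.5883 0.0335 0.1784] [0.6105 0.0438 0.1899] [0.5984 0.0398 0.1862]
0.19 138 [0.5742 0.0314 0.19  ] [0.6223 0.046  0.202 ] [0.5978 0.0403 0.1967]
```

View pics/c2.png

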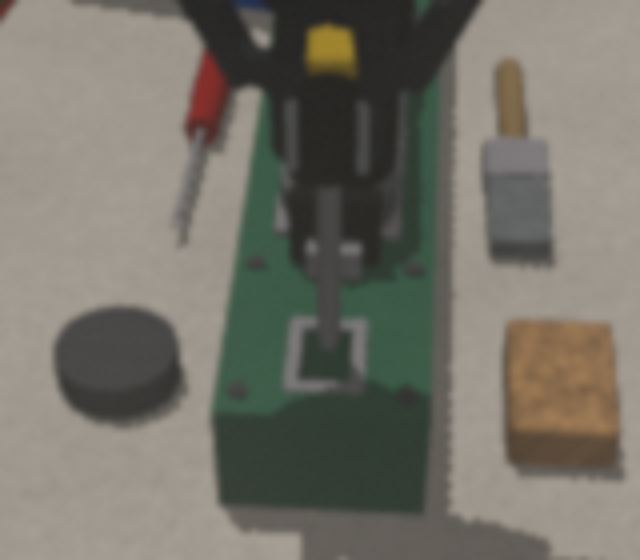

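The foot hangs over the slot mouth (330,345 in the crop), centred to about 1.5 mm, so I insert it.

Emit:
drive_tool(series=[0,1,12,0,1,0,0,12,0,1,0,0,12,0,1,0,0,4,0,1,0,0,0,0,1])

```text
clock: 6.38
eef_pos: [0.5998, 0.0309, 0.1478]
tool_rot: [-0.0, 0.626, 0.78, -0.0]
ft_force: [0.2, 0.3, -1.9]
finger_gap: 0.0238
grasp_force: 69.2
```

Emit:
drive_tool(series=[0,0,4,0,1,0,0,4,0,1,0,0,4,0,1,0,0,4,0,1,0,0,0,0,1])

```text
clock: 7.0
eef_pos: [0.6004, 0.031, 0.1328]
tool_rot: [0.0, 0.626, 0.78, 0.0]
ft_force: [-0.5, 0.0, 4.9]
finger_gap: 0.0236
grasp_force: 70.1
```

Emit:
drive_tool(series=[0,0,3,0,1,0,0,3,0,1,0,0,2,0,1,0,0,0,0,1])

```text
clock: 7.5
eef_pos: [0.6007, 0.0311, 0.126]
tool_rot: [0.001, 0.626, 0.78, 0.001]
ft_force: [-3.4, -0.9, 17.7]
finger_gap: 0.0236
grasp_force: 71.3
```

Emit:
drive_tool(series=[0,0,2,0,1,0,0,2,0,1,0,0,0,0,1])

```text
clock: 7.88
eef_pos: [0.6016, 0.0314, 0.1253]
tool_rot: [0.003, 0.626, 0.78, 0.001]
ft_force: [-10.0, -1.4, 49.8]
finger_gap: 0.0237
grasp_force: 76.1
```

The force climbs without further travel, so the tab is at its stop. I relax, open and retreat.

Emit:
drive_tool(series=[0,0,-3,0,1,0,0,0,0,1,0,0,0,0,-1,0,0,0,0,-1,0,0,0,0,-1,0,0,0,0,-1,0,0,0,0,-1,0,0,-10,0,-1,0,0,-30,0,-1,0,0,-40,0,-1])

```text
clock: 9.12
eef_pos: [0.5995, 0.0309, 0.204]
tool_rot: [-0.001, 0.626, 0.78, -0.0]
ft_force: [0.6, -0.6, 0.7]
finger_gap: 0.0858
grasp_force: 0.0
```

Emit:
drive_tool(series=[0,0,-40,0,-1,20,0,-40,0,-1,50,0,0,0,-1,50,0,0,0,-1,50,0,0,0,-1,0,0,0,0,-1,0,0,0,0,-1])

```text
clock: 10.0
eef_pos: [0.5632, 0.1965, 0.2836]
tool_rot: [0.0, 0.626, 0.78, -0.0]
ft_force: [-0.0, -0.8, -0.2]
finger_gap: 0.0853
grasp_force: 0.0
```

Run:
```python
from h import *
p,d=snap('side','side3');q,e=snap('top','top3')
a=cv2.resize(p[60:200,240:400,::-1],None,fx=2.5,fy=2.5);b=cv2.resize(q[100:240,340:500,::-1],None,fx=2.5,fy=2.5)
cv2.imwrite('pics/c3.png',cv2.hconcat([a,b]))
for n,D in(('side',d),('top',e)):
    W=world(n,D);m=(D>0)&(abs(W[...,0]-.6)<.04)&(abs(W[...,1]-.03)<.04)&(W[...,2]>.08)&(W[...,2]<.2)
    w=W[m]
    if len(w):print(n,len(w),np.percentile(w[:,2],[50,95,99.]).round(4)); t=w[w[:,2]>w[:,2].max()-.012];print(t.mean(0).round(4));l=w[w[:,2]<.115];print(l.mean(0).round(4) if len(l) else '')
s=bot.state();print(s['eef_pos'],s['ft_force'],s['finger_gap'],s['clock'])
```

```text
side 398 [0.1457 0.1684 0.1689]
[0.6004 0.0345 0.1657]
[0.6006 0.0351 0.0973]
[0.56360662 0.19542805 0.28338613] [-0.13801209  0.33446959  0.30382692] 0.08518418458985913 10.1
```

View pics/c3.png

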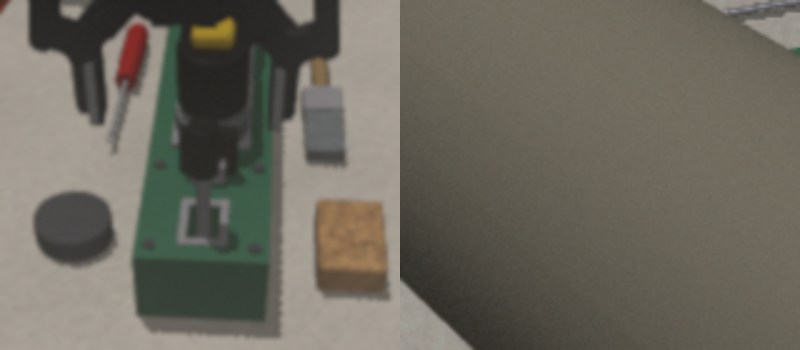

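The rod stands upright and free in the slot. Its handle top is at about 0.168 m, against 0.167 m expected with the tab fully down.

```bash
python3 -c "
from bench import bot
print(bot.finish_job())"
```

```text
the job is handed in; nothing more can be done
None
```

The job is handed in: the rod pushed the latch tab down to its stop and now stands free and upright in the heel slot, with the arm clear at about 10 s; no verdict was returned.

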